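Scrub out the leaning rinse beaker

TASK

Take the long brush out of its white pot and scrub out the leaning steel rinse beaker with three full strokes: each time push the brush down inside until you feel the sprung strainer in there give a few millimetres, gently and never near the end of its travel, then draw it back until the whole bristle head is up at the rim. Afterwards set the brush back in its pot, bristles down on the pot's floor, without dropping it, and let go. Leave the ring cone, the gem box and the amber bottle as they stand.

Things in the scene. Friction and masses are not known exactly. Their poses are not given: they have to be found in the camera images.
- brush: Loose long brush, 235 mm, round about z. Origin: centre of its flat tip; z runs from tip to handle. Rigid bristle head, blue with white bands, z = 0 to 40 mm: 22 mm wide at the tip, 37 mm wide from z = 10 to 34. Steel stem 8 mm thick; orange round handle 18 mm thick, z = 160 to 235. About 90 g. It starts upright in the pot, head down.
- brush_tip (a point): The centre of the brush's flat tip (same point as the brush's origin).
- brush_grip (a point): Point on the brush's axis in the orange handle, 200 mm from the tip: a good place to grip (18 mm thick).
- beaker: Steel beaker fixed in the stand, leaning 35 deg from vertical, mouth towards the robot. Straight tube 165 mm long, outer diameter 62, inner 54. Origin: centre of its underside; z runs along its axis, rim at z = 165 mm. Inside, a flat brass strainer plate spans the bore, facing the mouth, at a depth not reported that differs each time: 105 to 140 mm below the rim.
- beaker_mouth (a point): Centre of the beaker's mouth, in the plane of the rim; its axes are those of the beaker.
- strainer (a joint): How far (m) the sprung strainer in the beaker is pushed down along the beaker's axis from rest; 0 at rest, stop at 0.018. It starts to give at about 2 N and takes 0.6 N more per mm (5 N: about 5 mm). Beyond 0.015 counts as ramming.
- stand: Fixed stand of the beaker: black base plate 185 x 100 x 12 mm, two dark steel cheeks 8 mm thick and 110 mm high beside the beaker. Origin on the table straight under the centre of the beaker's mouth, which is 170 mm up; the beaker leans towards its -x; the plate runs from x = -40 to +145 mm.
- pot: Fixed white ceramic brush pot, 75 mm high, 68 mm wide at the foot. Origin at the centre of its underside. Round opening at the top about 44 mm in diameter, a little wider below; inner floor 6 mm above the table.
- ring_cone: Bystander: loose dark wooden ring cone, 78 mm high, foot 52 mm wide; origin at the centre of its underside.
- gem_box: Bystander: loose white gem box 44 x 44 x 22 mm with a green stone; origin at the centre of its underside.
- rinse_bottle: Bystander: loose amber bottle with black cap, 42 mm wide, 95 mm high; origin at the centre of its underside.
Things that resemble listed ones, but are neither listed nor needed, are in the scene too. Of the things that look like the stand, the smaller one is meant.

How it is judged:
On the way, in this order (a step that is already met when the one before it is completed fails the run):
1. first stroke: the brush head is inside the beaker and its tip has pushed the strainer down by more than 2 mm (value of joint strainer above 0.002 m and z of brush_tip in the frame of beaker below 0.075 m and x of brush_tip in the frame of beaker between -0.03 and 0.03 m and y of brush_tip in the frame of beaker between -0.03 and 0.03 m), for 0.1 s.
2. first stroke: the brush is drawn back until the top of the bristles is at the rim (tip less than 50 mm below the rim, or out of the beaker) (z of brush_tip in the frame of beaker above 0.115 m and value of joint strainer below 0.001 m), for 0.05 s.
3. second stroke: the brush head is inside the beaker and its tip has pushed the strainer down by more than 2 mm (all of step 1), for 0.1 s.
4. second stroke: the brush is drawn back until the top of the bristles is at the rim (tip less than 50 mm below the rim, or out of the beaker) (all of step 2), for 0.05 s.
5. third stroke: the brush head is inside the beaker and its tip has pushed the strainer down by more than 2 mm (all of step 3), for 0.1 s.
6. third stroke: the brush is drawn back until the top of the bristles is at the rim (tip less than 50 mm below the rim, or out of the beaker) (all of step 4), for 0.05 s.
At the end, for the whole second after the job is handed in: The brush stands released and at rest in its pot, tip down on the pot's floor (within 8 mm of it, within 20 mm of the pot's axis), leaning less than 25 degrees (it may lean on the rim); the strainer is back at rest (z of brush_tip in the frame of pot below 0.014 m and horizontal distance between brush_tip and pot below 0.02 m and angle between brush's own z axis and vertical below 0.45 rad and linear speed of brush below 0.03 m/s and value of joint strainer below 0.001 m); the robot touches nothing.
It fails at once if the strainer is rammed: pushed down by more than 15 mm of its 18 mm (value of joint strainer above 0.015 m).
It fails at once if the brush is dropped (untouched by the fingers and moving faster than 0.6 m/s) (contact force between the fingers and brush below 0.05 N and linear speed of brush above 0.6 m/s).
It fails at once if the ring cone is moved by more than 15 mm or tipped by more than 17 degrees (distance of ring_cone from where it was at the start of the episode above 0.015 m or angle between ring_cone's own z axis and vertical above 0.3 rad).
It fails at once if the gem box is moved by more than 15 mm or tipped by more than 17 degrees (distance of gem_box from where it was at the start of the episode above 0.015 m or angle between gem_box's own z axis and vertical above 0.3 rad).
It fails at once if the amber bottle is moved by more than 15 mm or tipped by more than 17 degrees (distance of rinse_bottle from where it was at the start of the episode above 0.015 m or angle between rinse_bottle's own z axis and vertical above 0.3 rad).
It also fails if it takes over 64 s, if anything falls off the work surface, if the arm or the gripper's body presses on something with over 40 N, if the wrist force passes 120 N, or if a joint passes its speed limit or range.

ROBOT

A 6-joint arm with a two-finger parallel gripper is mounted at the origin on the work surface. World frame = base frame: x ahead of the robot, y to its left, z up, the work surface at z = 0. Lengths are in m, angles in rad, forces in N, time in s.
With the tool pointing down it reaches from about 0.275 to 1 m from the base axis. Payload 8.4 kg.
Tool frame: the origin (TCP) lies at the very end of the fingers, on their centre line; the grasp point (between the pads) lies 19 mm behind it; z points along the fingers, y is the line along which they close (so a half turn about z gives the same grasp; the last joint's range is limited). The gripper opens to 85 mm and grips with 20 to 120 N. Pads are 22 mm wide; open, the fingers measure 114 mm over their backs; the gripper's body (76 mm by 85 mm) begins 54 mm behind the grasp point. The pads swing forward as they close: fully open they stand 13 mm farther back than shut.
Start: joints at [1.225, 0.353, 1.633, -0, 1.155, -0.002], TCP at [0.211, 0.588, 0.231] pointing down, gripper open.
Joint ranges: [-2.63, 2.63], [-0.92, 2.1], [0.06, 2.66], [-1.3, 4.44], [0, 2.69], [-3.02, 3.02]. Speed limits (rad/s): [2.22, 2.22, 2.79, 3.14, 3.14, 3.14].

INTERFACE

Orientations are given as a unit quaternion [w, x, y, z].
In Python, from rig import robot, vision gives the robot as it stands.
- The arm moves only by the tool servo_tool, never from a script. Its argument "deltas" is a list of rows, each an object with "offset": the shift along the tool's x, y, z in cm, a list of three; "twist": the turn, a rotation vector about the tool's x, y, z in rad, a list of three. In form: [{"offset": [dx, dy, dz], "twist": [wx, wy, wz]}, ...]. A call has 1 to 20 rows; each row is the pose to reach, as a shift and turn from the pose commanded when the call began, along the tool's axes at that moment; what a row does not reach only later rows make up. A row lasts 1/10 s, in which the tool goes at most 50 mm and 8.59 degrees, less where a joint would pass 70% of its speed; a pose out of reach is approached as far as the arm can. A call with a gripper value outside its range is refused whole. "fingers" is the opening, from 0 (shut) to 1 (fully open), set as the call begins (left out, the last holds). The fingers move at their own pace and stop on an object; the grip force is fixed at half the most. Time passes only in rows, so rows that repeat a pose let the fingers close. It gives the time, the measured TCP pose, the force, the opening and the grip force at its end, in the units of the state.
- robot.sense(): the state, without advancing time (a new reading comes with each control period).
- vision.camera(name): name is "scene" or "top" or "wrist"; returns a dict with "frame" (480x640x3 uint8, red, green, blue), "z_map" (480x640 float32, m along the optical axis (not along the pixel's ray), 0 where there is no reading), "fx", "fy", "cx", "cy" (pixels), "T" (4x4, takes a point from camera to world coordinates). Camera axes: x right, y down, z forward; pixel columns grow to the right and rows downward; lengths in m; the calibration is good to about 2 mm. The wrist camera is an equidistant fisheye: a pixel r from the principal point sees the ray r / f radians off the axis. A picture is of the moment at which its call begins.
- robot.hand_in(): hands the job in; it is judged then, once.
The state is a dict: "t": time; "qpos": joint angles; "qvel": joint speeds; "joint_torque": joint torques, N m; "tcp_pos": TCP position; "tcp_rot": TCP orientation; "force": force on the tool from outside, world axes, zero at the start; "ft_torque": the same for the moment, N m; "opening": opening from 0.0 (shut) to 1.0 (fully open); "grip_force": force on a finger pad.
Only numpy, scipy, OpenCV 4.12 (cv2) and the standard library are available. Lean on these libraries where they do the work, as an engineer would, in place of code of your own. Each camera call takes 0.05 s, during which the arm holds its last target. There are 200 camera calls.

## Working session

There is one attempt and no reset: what is moved stays moved. The work goes in short steps, Python scripts to look and compute and a tool call to move; the robot and the scene stay as the last step left them, time stands still between calls to the robot, and variables do not carry over. Pictures are saved under pics/ and viewed, at most 10 in all, crops included, and the job is handed in when it is done.

Besides the shell and the picture viewer there is one more tool, called after ">>>" by a JSON object that holds its "method" and its "body". servo_tool: Moves the arm, as the interface text tells. Its arguments: {"type":"object","properties":{"deltas":{"type":"array"},"fingers":{"type":"number"}},"required":["deltas"]}

```bash
mkdir -p pics; ls; python3 - <<'E'
from rig import robot, vision
import cv2, numpy as np, pickle
s=robot.sense(); print({k:np.round(v,3) for k,v in s.items()})
for n in ("scene","top"):
    c=vision.camera(n); pickle.dump(c,open(f"{n}.pkl","wb"))
    cv2.imwrite(f"pics/{n}0.png",c["frame"][:,:,::-1]); print(n,c["fx"],c["cx"],c["cy"],np.round(c["T"],3).tolist())
E
```

```text
pics
{'t': np.float64(0.0), 'qpos': array([ 1.225,  0.354,  1.634, -0.   ,  1.155, -0.002]), 'qvel': array([ 0.001, -0.001, -0.   ,  0.001,  0.001,  0.003]), 'joint_torque': array([ 1.0000e-03, -6.0527e+01, -3.4206e+01, -0.0000e+00,  1.0000e-02,
        0.0000e+00]), 'tcp_pos': array([0.211, 0.588, 0.231]), 'tcp_rot': array([-0.   ,  0.171,  0.985, -0.001]), 'force': array([ 0.185, -0.256,  0.261]), 'ft_torque': array([ 0.012, -0.022,  0.043]), 'grip_force': np.float64(0.0), 'opening': np.float64(1.0)}
scene 462.62576248574214 319.9839009290334 238.93107539577238 [[0.69, 0.578, -0.436, 0.795], [0.724, -0.547, 0.421, -0.353], [0.005, -0.606, -0.796, 0.856], [0.0, 0.0, 0.0, 1.0]]
top 445.56962372255725 309.8348287281568 236.28775519979644 [[-0.004, -0.991, 0.137, 0.281], [-1.0, 0.007, 0.018, 0.009], [-0.019, -0.137, -0.99, 1.136], [0.0, 0.0, 0.0, 1.0]]
```

View pics/scene0.png

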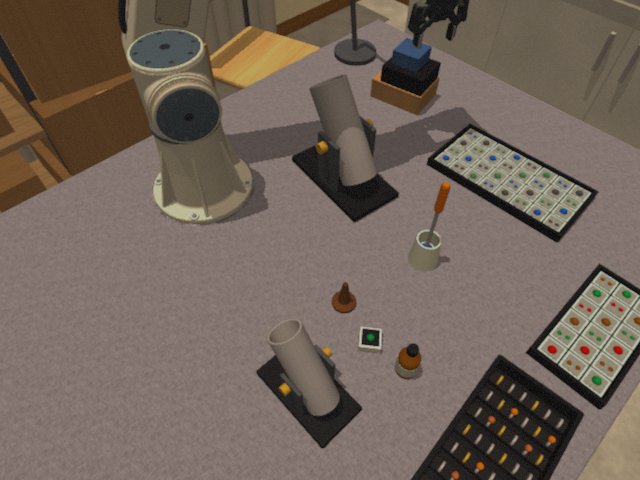

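View pics/top0.png

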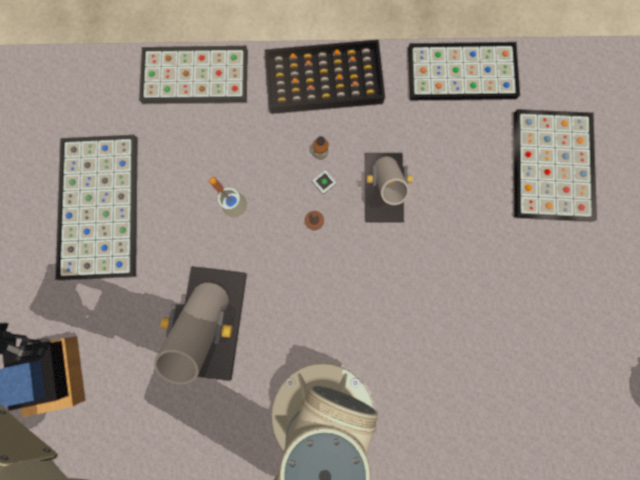

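The scene view shows two stands that look alike: a large one at about scene (345,150) / top (205,325), and a small one at scene (305,380) / top (385,187). The smaller one is meant: its plate is about 40x70 px in the top view, or roughly 100x180 mm, which fits the listed 185x100. The pot with the brush is at scene (427,248) / top (229,200). The cone is at top (314,219), the gem box at (324,181) and the bottle at (320,147). I'll measure these and confirm the stand in a crop.

```bash
cat > h.py <<'E'
import numpy as np, cv2, pickle
def load(n): return pickle.load(open(n+".pkl","rb"))
def ray(c,u,v):
    d=np.array([(u-c["cx"])/c["fx"],(v-c["cy"])/c["fy"],1.0]); return c["T"][:3,3], c["T"][:3,:3]@d
def plane(c,u,v,z):
    o,d=ray(c,u,v); return o+d*(z-o[2])/d[2]
def cloud(c):
    v,u=np.mgrid[0:480,0:640]; z=c["z_map"]
    P=np.stack([(u-c["cx"])/c["fx"]*z,(v-c["cy"])/c["fy"]*z,z],-1)@c["T"][:3,:3].T+c["T"][:3,3]
    P[z==0]=np.nan; return P
def cross(c1,p1,c2,p2):
    o1,d1=ray(c1,*p1);o2,d2=ray(c2,*p2)
    t=np.linalg.lstsq(np.stack([d1,-d2],1),o2-o1,rcond=None)[0]
    a,b=o1+t[0]*d1,o2+t[1]*d2; return (a+b)/2,np.linalg.norm(a-b)
E
python3 - <<'E'
from h import *
t=load("top");s=load("scene")
for n,c in(("top",t),("scene",s)):
    P=cloud(c); hsv=cv2.cvtColor(c["frame"],cv2.COLOR_RGB2HSV)
    # plate: black pixels
    m=(hsv[...,2]<50).astype(np.uint8)
    x0,y0,x1,y1=(355,140,415,230) if n=="top" else (245,310,370,450)
    mm=np.zeros_like(m); mm[y0:y1,x0:x1]=m[y0:y1,x0:x1]; pts=np.argwhere(mm)[:,::-1]
    W=np.array([plane(c,u,v,.012)[:2] for u,v in pts],np.float32)
    print(n,"plate",cv2.minAreaRect(W), cv2.boxPoints(cv2.minAreaRect(W)).round(3).tolist())
    Q=P[y0:y1,x0:x1].reshape(-1,3)
    hi=Q[Q[:,2]>.125]; print(" zmax",np.nanmax(Q[:,2]), "rim pts",len(hi), np.nanmean(Q[Q[:,2]>.16],0))
    # handle
    m=(hsv[...,0]<14)&(hsv[...,1]>170)&(hsv[...,2]>120)
    x0,y0,x1,y1=(200,165,235,200) if n=="top" else (425,175,455,220)
    mm=np.zeros(m.shape,bool); mm[y0:y1,x0:x1]=m[y0:y1,x0:x1]
    H=P[mm]; print(" handle",mm.sum(), np.nanmin(H,0),np.nanmax(H,0),np.nanmean(H,0))
    pp=np.argwhere(mm)[:,::-1]; print(" px",pp.min(0),pp.max(0),pp.mean(0))
    # table height
    print(" table",np.nanmedian(P[300:310,300:310,2]) if n=="top" else np.nanmedian(P[300:310,200:210,2]))
big=[cv2.resize(t["frame"][120:240,350:430],(400,600),interpolation=3),cv2.resize(t["frame"][150:240,195:255],(400,600),interpolation=3)]
cv2.imwrite("pics/crop.png",np.hstack(big)[:,:,::-1])
E
```

```text
Traceback (most recent call last):
cv2.error: OpenCV(4.12.0) /io/opencv/modules/imgproc/src/convhull.cpp:143: error: (-215:Assertion failed) total >= 0 && (depth == CV_32F || depth == CV_32S) in function 'convexHull'
```

```bash
python3 - <<'E'
from h import *
t=load("top");s=load("scene")
big=[cv2.resize(t["frame"][120:240,350:430],(400,600),interpolation=3),cv2.resize(t["frame"][150:240,195:255],(400,600),interpolation=3)]
cv2.imwrite("pics/crop.png",np.hstack(big)[:,:,::-1])
for n,c in(("top",t),("scene",s)):
    P=cloud(c); hsv=cv2.cvtColor(c["frame"],cv2.COLOR_RGB2HSV)
    x0,y0,x1,y1=(355,140,415,230) if n=="top" else (245,310,370,450)
    print(n,np.percentile(hsv[y0:y1,x0:x1,2],[0,5,20,50]), hsv[y1-25,(x0+x1)//2-(20 if n=="scene" else 15)])
    m=(hsv[...,2]<75).astype(np.uint8)
    mm=np.zeros_like(m); mm[y0:y1,x0:x1]=m[y0:y1,x0:x1]; mm=cv2.morphologyEx(mm,cv2.MORPH_OPEN,np.ones((3,3))); pts=np.argwhere(mm)[:,::-1]
    if len(pts):
        W=np.array([plane(c,u,v,.012)[:2] for u,v in pts],np.float32)
        print(n,"plate",len(pts),cv2.minAreaRect(W), cv2.boxPoints(cv2.minAreaRect(W)).round(3).tolist())
    Q=P[y0:y1,x0:x1].reshape(-1,3)
    print(" zmax",np.nanmax(Q[:,2]), (Q[:,2]>.16).sum(), np.nanmean(Q[Q[:,2]>.16],0))
    m=(hsv[...,0]<14)&(hsv[...,1]>170)&(hsv[...,2]>100)
    x0,y0,x1,y1=(200,165,235,200) if n=="top" else (425,175,455,220)
    mm=np.zeros(m.shape,bool); mm[y0:y1,x0:x1]=m[y0:y1,x0:x1]
    H=P[mm]; print(" handle",mm.sum(), np.nanmin(H,0),np.nanmax(H,0),np.nanmean(H,0))
    pp=np.argwhere(mm)[:,::-1]; print(" px",pp.min(0),pp.max(0),pp.mean(0))
    print(" table",np.nanmedian(P[300:310,300:310,2]) if n=="top" else np.nanmedian(P[300:310,200:210,2]))
E
```

```text
top [ 51.   63.   80.8 147. ] [ 8 33 62]
top plate 970 ((0.5639485716819763, -0.16290608048439026), (0.09395944327116013, 0.17815087735652924), 87.0239486694336) [[0.4729999899864197, -0.20499999821186066], [0.6499999761581421, -0.21400000154972076], [0.6549999713897705, -0.12099999934434891], [0.47699999809265137, -0.11100000143051147]]
 zmax 0.18875981081167992 227 [ 0.53101259 -0.15772907  0.17340863]
 handle 5 [0.51615451 0.21945429 0.23458168] [0.52254166 0.2265117  0.24089619] [0.51905606 0.2219542  0.23723094]
 px [213 181] [216 184] [215.2 182.6]
 table -9.902643092252195e-05
scene [ 11.  34.  86. 128.] [  9  40 133]
scene plate 3028 ((0.5695114731788635, -0.10287505388259888), (0.21972468495368958, 0.18483200669288635), 89.45465850830078) [[0.47600001096725464, -0.21199999749660492], [0.6610000133514404, -0.21400000154972076], [0.6629999876022339, 0.006000000052154064], [0.4779999852180481, 0.00800000037997961]]
 zmax 0.190655959084141 736 [ 0.53869932 -0.16545818  0.17309531]
 handle 221 [ 0.46638953  0.2168694  -0.00301157] [0.53442949 0.37170847 0.24196089] [0.5281321  0.22260097 0.20732838]
 px [435 184] [449 212] [441.31221719 198.53393665]
 table 0.0012645289913779667
```

View pics/crop.png

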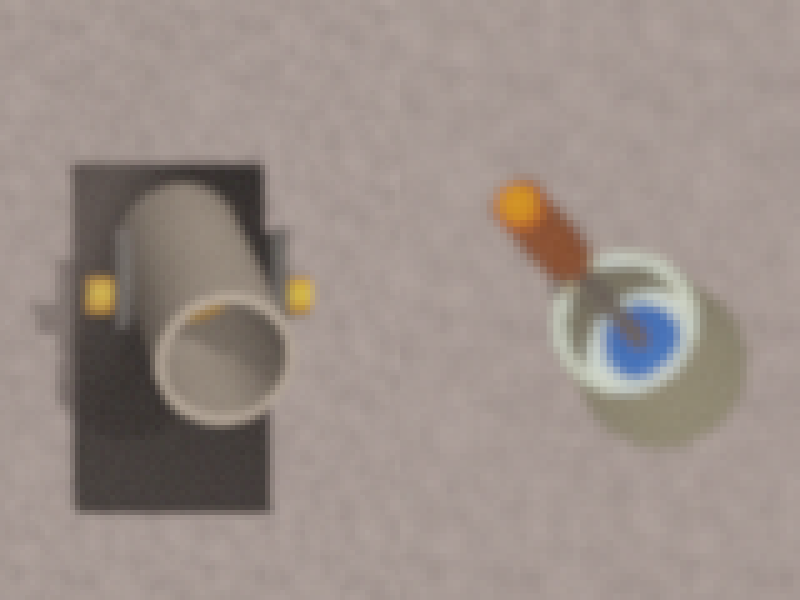

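The crop confirms the small stand: plate corners at crop (72,163) to (270,511), yellow knobs at (100,295) and (300,295), rim centred near (221,358), and a brass glint inside at (205,312) from the strainer. The right half shows the brush leaning slightly in its pot, with the handle top at about (520,203).

```bash
python3 - <<'E'
from h import *
from scipy.optimize import least_squares
t=load("top");s=load("scene")
print("plate corners",[plane(t,350+(u+.5)/5-.5,120+(v+.5)/5-.5,.012)[:2].round(4).tolist() for u,v in((72,163),(264,163),(270,511),(75,511))])
print("rim top",plane(t,350+221/5-.4,120+358/5-.4,.17).round(4))
print("gem box etc", [plane(t,u,v,z).round(3).tolist() for u,v,z in((324,181,.022),(314,219,.03),(320,147,.05))])
Pc={"top":cloud(t),"scene":cloud(s)}
g=np.array([.517,-.162,.17]);
def fit(Q,p0,R,it=6,tol=.004):
    p=np.array(p0,float)
    def res(p,Q):
        a=np.array([p[2],p[3],-1.]);a/=np.linalg.norm(a); w=Q-np.array([p[0],p[1],.17])
        return np.linalg.norm(np.cross(w,a),axis=1)-R
    for i in range(it):
        k=abs(res(p,Q))<(.010 if i<3 else tol); p=least_squares(res,p,args=(Q[k],),loss="soft_l1",f_scale=.002).x
    return p,k.sum(),np.std(res(p,Q[k]))
All=[]
for n in Pc:
    Q=Pc[n].reshape(-1,3); Q=Q[np.isfinite(Q[:,0])]
    k=(abs(Q[:,0]-.57)<.13)&(abs(Q[:,1]+.162)<.09)&(Q[:,2]>.03)&(Q[:,2]<.2)
    Q=Q[k]; All.append(Q)
    r=fit(Q,[.517,-.162,.7,0],.031); print(n,"beaker mouth xy + slope",r[0].round(4),"tilt",np.degrees(np.arctan(np.hypot(*r[0][2:]))),"yaw",np.degrees(np.arctan2(r[0][3],r[0][2])),r[1:])
r=fit(np.vstack(All),[.517,-.162,.7,0],.031); print("both",r, "tilt",np.degrees(np.arctan(np.hypot(*r[0][2:]))),"yaw",np.degrees(np.arctan2(r[0][3],r[0][2])))
# brass glint
P=Pc["top"]; print("glint",P[180:185,388:395,:][:, :, :].reshape(-1,3)[::3].round(3).tolist()); 
# brush axis: image lines
def line(c,box):
    hsv=cv2.cvtColor(c["frame"],cv2.COLOR_RGB2HSV); x0,y0,x1,y1=box
    m=np.zeros((480,640),bool); m[y0:y1,x0:x1]=((hsv[...,0]<16)&(hsv[...,1]>130)&(hsv[...,2]>80))[y0:y1,x0:x1]
    pp=np.argwhere(m)[:,::-1].astype(np.float32); vx,vy,x,y=cv2.fitLine(pp,cv2.DIST_L2,0,.01,.01).ravel()
    pr=(pp-[x,y])@[vx,vy]; return (x,y),(vx,vy),pr.min(),pr.max(),len(pp)
L=[];
for c,b in((t,(203,168,228,196)),(s,(428,175,456,216))):
    (x,y),(vx,vy),a,bb,n=line(c,b); o,d1=ray(c,x,y);_,d2=ray(c,x+10*vx,y+10*vy); nn=np.cross(d1,d2); L.append((o,nn/np.linalg.norm(nn))); print((x,y),(vx,vy),a,bb,n)
d=np.cross(L[0][1],L[1][1]); d/=np.linalg.norm(d)*np.sign(d[2]); A=np.array([L[0][1],L[1][1],[0,0,1]])
for z in(.006,.075,.2,.235): print("axis at",z,np.linalg.solve(A,[L[0][1]@L[0][0],L[1][1]@L[1][0],z]).round(4))
print("dir",d.round(3))
# pot: white rim in top
hsv=cv2.cvtColor(t["frame"],cv2.COLOR_RGB2HSV); m=(hsv[...,1]<40)&(hsv[...,2]>175); mm=np.zeros_like(m); mm[185:215,212:245]=m[185:215,212:245]
pp=np.argwhere(mm)[:,::-1].astype(np.float32); hull=cv2.convexHull(pp); e=cv2.fitEllipse(hull); print("pot",len(pp),e,plane(t,*e[0],.075))
E
```

```text
plate corners [[0.6566, -0.1125], [0.6556, -0.2122], [0.4718, -0.2093], [0.4726, -0.1102]]
rim top [ 0.5137 -0.1593  0.17  ]
gem box etc [[0.578, -0.007, 0.022], [0.478, 0.019, 0.03], [0.659, 0.002, 0.05]]
top beaker mouth xy + slope [ 0.5154 -0.1592  0.673  -0.0172] tilt 33.95098905955565 yaw -1.4678271865628592 (np.int64(1106), np.float64(0.0013279078650931379))
scene beaker mouth xy + slope [ 0.5152 -0.1617  0.6902 -0.0035] tilt 34.612903484863565 yaw -0.28706971467581655 (np.int64(3455), np.float64(0.001343712536353119))
both (array([ 0.5153538 , -0.16126022,  0.6864924 , -0.00796073]), np.int64(4513), np.float64(0.0014512705530245194)) tilt 34.471099814566976 yaw -0.6643856239263471
glint [[0.537, -0.146, 0.179], [0.534, -0.151, 0.188], [0.534, -0.157, 0.188], [0.534, -0.15, 0.182], [0.565, -0.176, 0.065], [0.562, -0.166, 0.066], [0.561, -0.173, 0.069], [0.561, -0.164, 0.062], [0.561, -0.172, 0.061], [0.559, -0.178, 0.069], [0.559, -0.17, 0.059], [0.557, -0.176, 0.067]]
(np.float32(216.80302), np.float32(185.13637)) (np.float32(0.646129), np.float32(0.76322824)) -8.6671505 6.423849 66
(np.float32(441.55554), np.float32(197.72797)) (np.float32(0.29737383), np.float32(-0.95476115)) -16.233217 16.63549 261
axis at 0.006 [0.5249 0.2311 0.006 ]
axis at 0.075 [0.525  0.2303 0.075 ]
axis at 0.2 [0.5252 0.2288 0.2   ]
axis at 0.235 [0.5253 0.2284 0.235 ]
dir [ 0.002 -0.012  1.   ]
pot 148 ((228.23004150390625, 197.75784301757812), (20.919179916381836, 22.14598846435547), 42.3016242980957) [0.52377413 0.22747476 0.075     ]
```

```bash
cat >> h.py <<'E'
from scipy.spatial.transform import Rotation as Ro
def cur(s): return np.array(s["tcp_pos"]), Ro.from_quat(np.roll(s["tcp_rot"],-1))
def mk(z,y):  # tool rotation from z dir and approx y dir
    z=np.array(z,float);z/=np.linalg.norm(z);y=np.array(y,float);y-=y@z*z;y/=np.linalg.norm(y)
    return Ro.from_matrix(np.stack([np.cross(y,z),y,z],1))
def delta(s,p,R=None):
    P,C=cur(s); R=R or C
    print("offset cm",(C.inv().apply(np.array(p)-P)*100).round(2),"twist",(C.inv()*R).as_rotvec().round(4))
MOUTH=np.array([.5145,-.1605,.17]); AX=np.array([np.sin(.611)*np.cos(.012),-np.sin(.611)*np.sin(.012),-np.cos(.611)])
DOWN=mk([0,0,-1],[1,0,0]); TILT=mk(AX,[1,0,0])
E
python3 - <<'E'
from h import *; from rig import robot
s=robot.sense(); delta(s,[.211,.588,.32]); delta(s,[.525,.229,.30],DOWN); delta(s,[.525,.229,.187],DOWN)
E
```

```text
offset cm [-0.05  0.   -8.94] twist [0. 0. 0.]
offset cm [-41.71 -23.21  -6.91] twist [-1.100e-03  7.000e-04  1.227e+00]
offset cm [-41.71 -23.19   4.39] twist [-1.100e-03  7.000e-04  1.227e+00]
```

>>> {"method": "servo_tool", "body": {"deltas": [{"offset": [0,0,-4],"twist": [0,0,0]},{"offset": [-3,-1.7,-7],"twist": [0,0,0.1]},{"offset": [-7,-3.9,-8],"twist": [0,0,0.22]},{"offset": [-11,-6.1,-8],"twist": [0,0,0.34]},{"offset": [-15,-8.3,-8],"twist": [0,0,0.46]},{"offset": [-19,-10.6,-8],"twist": [0,0,0.58]},{"offset": [-23,-12.8,-8],"twist": [0,0,0.7]},{"offset": [-27,-15,-8],"twist": [0,0,0.82]},{"offset": [-31,-17.3,-8],"twist": [0,0,0.94]},{"offset": [-35,-19.5,-8],"twist": [0,0,1.06]},{"offset": [-38.5,-21.4,-7.5],"twist": [0,0,1.16]},{"offset": [-40.7,-22.6,-7],"twist": [0,0,1.21]},{"offset": [-41.7,-23.2,-7],"twist": [-0.001,0.001,1.227]},{"offset": [-41.7,-23.2,-7],"twist": [-0.001,0.001,1.227]},{"offset": [-41.7,-23.2,-7],"twist": [-0.001,0.001,1.227]},{"offset": [-41.7,-23.2,-7],"twist": [-0.001,0.001,1.227]}], "fingers": 1}}

```text
t: 1.7
tcp_pos: [0.5243, 0.2306, 0.3015]
tcp_rot: [-0.001, 0.706, 0.708, 0.001]
force: [-0.2, 0.7, 0.6]
opening: 1.003
grip_force: 0.0
```

```bash
python3 - <<'E'
from h import *; from rig import robot,vision
c=vision.camera("wrist"); cv2.imwrite("pics/w1.png",c["frame"][:,:,::-1]); s=robot.sense()
P,C=cur(s); T=c["T"]; print("cam in tool",C.inv().apply(T[:3,3]-P).round(4),c["fx"],c["cx"],c["cy"]); print((C.as_matrix().T@T[:3,:3]).round(3))
# expected pixel of handle top centre
def proj(X):
    q=T[:3,:3].T@(np.array(X)-T[:3,3]); th=np.arctan2(np.hypot(q[0],q[1]),q[2]); ph=np.arctan2(q[1],q[0]); return (c["cx"]+c["fx"]*th*np.cos(ph),c["cy"]+c["fx"]*th*np.sin(ph))
print(proj([.525,.229,.241]),proj([.525,.229,.166])); delta(s,[.525,.229,.187],DOWN)
hsv=cv2.cvtColor(c["frame"],cv2.COLOR_RGB2HSV); m=((hsv[...,0]<18)&(hsv[...,1]>170)&(hsv[...,2]>100)).astype(np.uint8)
n,l,st,ce=cv2.connectedComponentsWithStats(m); [print(st[i],ce[i]) for i in range(1,n) if st[i,4]>80]
E
```

```text
cam in tool [ 0.0803 -0.0004 -0.1421] 371.64829954431775 315.38288204164877 242.73968857646338
[[ 0.001 -0.95  -0.312]
 [ 1.     0.001 -0.   ]
 [ 0.001 -0.312  0.95 ]]
(np.float64(317.29210921010804), np.float64(267.5611765805709)) (np.float64(316.86379771961106), np.float64(231.55241532180895))
offset cm [-0.18  0.06 11.46] twist [ 0.0004 -0.0017  0.0021]
[ 303  227   27   54 1099] [315.95450409 253.86806187]
[268 330  33  26 373] [283.79356568 339.58176944]
[405 363  20  21 265] [414.38867925 373.07169811]
```

View pics/w1.png

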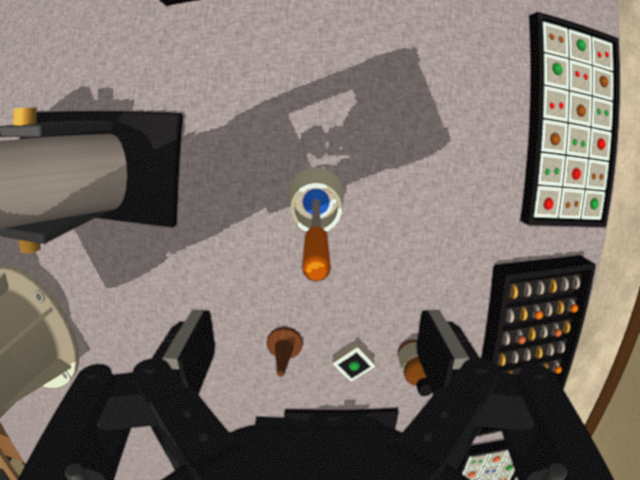

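The wrist view shows the handle top at about (316,266), centred between the open fingers and within 2 px of the prediction (317,268). I'll descend and close.

>>> {"method": "servo_tool", "body": {"deltas": [{"offset": [-0.1,0.05,1.5],"twist": [0,0,0]},{"offset": [-0.2,0.05,4],"twist": [0,0,0.002]},{"offset": [-0.2,0.05,6.5],"twist": [0,0,0.002]},{"offset": [-0.2,0.05,9],"twist": [0,0,0.002]},{"offset": [-0.2,0.05,11],"twist": [0,0,0.002]},{"offset": [-0.2,0.05,11.5],"twist": [0,0,0.002]},{"offset": [-0.2,0.05,11.5],"twist": [0,0,0.002]},{"offset": [-0.2,0.05,11.5],"twist": [0,0,0.002]}]}}

```text
t: 2.55
tcp_pos: [0.526, 0.2283, 0.1874]
tcp_rot: [-0.0, 0.708, 0.707, 0.001]
force: [0.3, 0.4, 0.6]
opening: 0.999
grip_force: 0.0
```

>>> {"method": "servo_tool", "body": {"deltas": [{"offset": [0,0,0],"twist": [0,0,0]},{"offset": [0,0,0],"twist": [0,0,0]},{"offset": [0,0,0],"twist": [0,0,0]},{"offset": [0,0,0],"twist": [0,0,0]},{"offset": [0,0,0],"twist": [0,0,0]},{"offset": [0,0,0],"twist": [0,0,0]},{"offset": [0,0,0],"twist": [0,0,0]},{"offset": [0,0,0],"twist": [0,0,0]},{"offset": [0,0,0],"twist": [0,0,0]},{"offset": [0,0,0],"twist": [0,0,0]}], "fingers": 0}}

```text
t: 3.55
tcp_pos: [0.5256, 0.2277, 0.1866]
tcp_rot: [-0.0, 0.708, 0.706, 0.001]
force: [-1.4, 0.5, 4.7]
opening: 0.196
grip_force: 58.6
```

>>> {"method": "servo_tool", "body": {"deltas": [{"offset": [0,0,-1],"twist": [0,0,0]},{"offset": [0,0,-3],"twist": [0,0,0]},{"offset": [0,0,-5.5],"twist": [0,0,0]},{"offset": [0,0,-8],"twist": [0,0,0]},{"offset": [0,0,-10.5],"twist": [0,0,0]},{"offset": [0,0,-13],"twist": [0,0,0]},{"offset": [0,0,-15.5],"twist": [0,0,0]},{"offset": [0,0,-18],"twist": [0,0,0]},{"offset": [0,0,-20],"twist": [0,0,0]},{"offset": [0,0,-21],"twist": [0,0,0]},{"offset": [0,0,-21],"twist": [0,0,0]},{"offset": [0,0,-21],"twist": [0,0,0]}]}}

```text
t: 4.75
tcp_pos: [0.5252, 0.2272, 0.3954]
tcp_rot: [-0.001, 0.708, 0.706, -0.0]
force: [-1.1, 0.1, -1.9]
opening: 0.193
grip_force: 58.6
```

```bash
python3 - <<'E'
from h import *; from rig import robot
s=robot.sense(); print(s["force"],s["qpos"].round(2),s["tcp_pos"])
for d in(.06,.03): delta(s,MOUTH-AX*(d+.181),TILT)
delta(s,[.42,-.16,.40],TILT)
E
```

```text
[-1.11666905  0.05476967 -1.86018297] [0.4  0.16 1.53 0.   1.45 0.41] [0.52520591 0.2271846  0.3953618 ]
offset cm [-38.63 -14.82   2.78] twist [-0.6118 -0.0083 -0.0047]
offset cm [-38.65 -13.09   5.23] twist [-0.6118 -0.0083 -0.0047]
offset cm [-38.74 -10.44  -0.49] twist [-0.6118 -0.0083 -0.0047]
```

>>> {"method": "servo_tool", "body": {"deltas": [{"offset": [-1,-0.4,-0.5],"twist": [-0.02,0,0]},{"offset": [-3.5,-1.3,-1],"twist": [-0.06,0,0]},{"offset": [-7,-2.7,-1],"twist": [-0.11,0,0]},{"offset": [-10.5,-4,-1],"twist": [-0.17,0,0]},{"offset": [-14,-5.4,-1],"twist": [-0.22,0,0]},{"offset": [-17.5,-6.7,-1],"twist": [-0.28,0,0]},{"offset": [-21,-8,-1],"twist": [-0.33,0,0]},{"offset": [-24.5,-9.4,-1],"twist": [-0.39,0,0]},{"offset": [-28,-10.7,-1],"twist": [-0.44,0,0]},{"offset": [-31.5,-12,-1],"twist": [-0.5,-0.008,-0.005]},{"offset": [-35,-13.4,0],"twist": [-0.55,-0.008,-0.005]},{"offset": [-37.5,-14.4,1.2],"twist": [-0.59,-0.008,-0.005]},{"offset": [-38.4,-14.8,2.2],"twist": [-0.61,-0.008,-0.005]},{"offset": [-38.6,-14.8,2.8],"twist": [-0.612,-0.008,-0.005]},{"offset": [-38.6,-14.8,2.8],"twist": [-0.612,-0.008,-0.005]},{"offset": [-38.6,-14.8,2.8],"twist": [-0.612,-0.008,-0.005]},{"offset": [-38.6,-14.8,2.8],"twist": [-0.612,-0.008,-0.005]}]}}

```text
t: 6.45
tcp_pos: [0.3774, -0.1576, 0.3684]
tcp_rot: [0.216, 0.672, 0.676, 0.211]
force: [-0.1, 0.1, -1.9]
opening: 0.2
grip_force: 58.8
```

```bash
python3 - <<'E'
from h import *; from rig import robot,vision
s=robot.sense(); print(s["force"],s["qpos"].round(2),s["tcp_pos"]); delta(s,MOUTH-AX*(.06+.181),TILT)
for n in("scene","top"):
    c=vision.camera(n); pickle.dump(c,open(n+"1.pkl","wb"))
a=load("scene1")["frame"][220:460,180:420]; b=load("top1")["frame"][130:250,340:460]
cv2.imwrite("pics/pre.png",np.hstack([cv2.resize(x,(400,400),interpolation=3) for x in(a,b)])[:,:,::-1])
E
```

```text
[-0.12501075  0.14756976 -1.94750016] [-0.72 -0.42  2.21  0.49  0.92 -0.94] [ 0.37743958 -0.15756844  0.36838017]
offset cm [-0.13 -0.15  0.01] twist [ 0.0016 -0.0016  0.002 ]
```

View pics/pre.png

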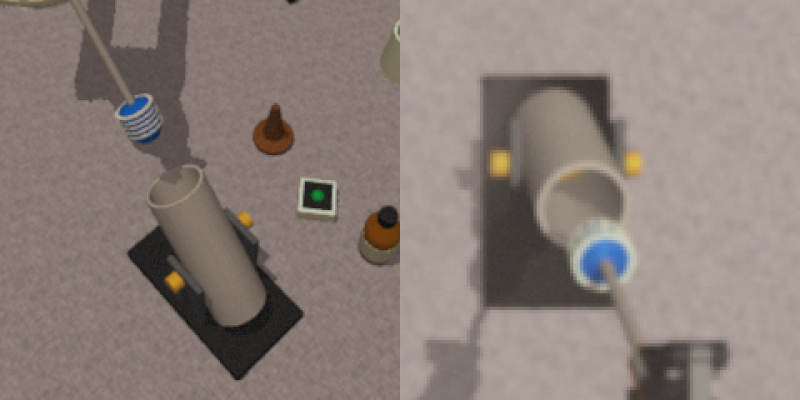

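The left half shows the bristle head at crop (138,118) in line with the mouth (177,187). The right half shows the head's back disc at (604,260) just in front of the mouth (582,203). I'll check the predicted pixels against these.

```bash
python3 - <<'E'
from h import *; from rig import robot
s=robot.sense(); P,C=cur(s); z=C.as_matrix()[:,2]; tip=P+.181*z
w=MOUTH-tip; print("tip depth",-w@AX,"lateral(tool)",C.inv().apply(w-w@AX*AX)*1000)
def pr(c,X):
    q=c["T"][:3,:3].T@(X-c["T"][:3,3]); return np.array([c["cx"]+c["fx"]*q[0]/q[2],c["cy"]+c["fy"]*q[1]/q[2]])
for n,(x0,y0,k,ox) in {"scene1":(180,220,400/240,0),"top1":(340,130,400/120,400)}.items():
    c=load(n)
    f=lambda X:((pr(c,X)-[x0,y0]+.5)*k+[ox,0]).round(1)
    print(n,"tip",f(tip),"head22",f(tip-.022*z),"head40",f(tip-.04*z),"stem100",f(tip-.1*z),"stem140",f(tip-.14*z),"mouth",f(MOUTH),"bottom",f(MOUTH+.165*AX))
    hsv=cv2.cvtColor(c["frame"],cv2.COLOR_RGB2HSV); m=((hsv[...,0]>100)&(hsv[...,0]<125)&(hsv[...,1]>120)); m[:,:230]=0; m[:270 if n=="scene1" else 195]=0;m[320 if n=="scene1" else 225:]=0; m[:,420:]=0
    if n=="top1": m[:,:380]=0
    else: m[:,300:]=0
    pp=np.argwhere(m)[:,::-1].astype(np.float32); print(len(pp),"blue bbox centre",((pp.mean(0)-[x0,y0]+.5)*k+[ox,0]).round(1), (cv2.minAreaRect(pp)[0]-np.array([x0,y0])+.5)*k+[ox,0])
E
```

```text
tip depth -0.060072847279355066 lateral(tool) [-1.51008832 -1.73520319 -0.00527402]
scene1 tip [150.1 136.3] head22 [139.8 117.9] head40 [131.3 102.4] stem100 [101.4  48.7] stem140 [80.3 10.7] mouth [174.6 184.9] bottom [239.8 302.5]
158 blue bbox centre [138.5 115.9] [142.16664632 120.66665649]
top1 tip [594.9 237. ] head22 [600.5 250.8] head40 [605.3 262.6] stem100 [622.6 305.1] stem140 [635.4 336.6] mouth [582.8 204.5] bottom [550.6 125.4]
81 blue bbox centre [603.3 258. ] [605.         261.66666667]
```

Prediction and pictures agree to about 1 px. I'll insert to about 100 mm depth, above the shallowest possible strainer.

>>> {"method": "servo_tool", "body": {"deltas": [{"offset": [-0.13,-0.15,0.5],"twist": [0.001,-0.001,0.002]},{"offset": [-0.13,-0.15,2],"twist": [0.001,-0.001,0.002]},{"offset": [-0.13,-0.15,4],"twist": [0.001,-0.001,0.002]},{"offset": [-0.13,-0.15,6],"twist": [0.001,-0.001,0.002]},{"offset": [-0.13,-0.15,8],"twist": [0.001,-0.001,0.002]},{"offset": [-0.13,-0.15,10],"twist": [0.001,-0.001,0.002]},{"offset": [-0.13,-0.15,12],"twist": [0.001,-0.001,0.002]},{"offset": [-0.13,-0.15,13.5],"twist": [0.001,-0.001,0.002]},{"offset": [-0.13,-0.15,14.7],"twist": [0.001,-0.001,0.002]},{"offset": [-0.13,-0.15,15.5],"twist": [0.001,-0.001,0.002]},{"offset": [-0.13,-0.15,16],"twist": [0.001,-0.001,0.002]},{"offset": [-0.13,-0.15,16],"twist": [0.001,-0.001,0.002]},{"offset": [-0.13,-0.15,16],"twist": [0.001,-0.001,0.002]}]}}

```text
t: 7.85
tcp_pos: [0.4675, -0.1606, 0.2362]
tcp_rot: [0.216, 0.674, 0.675, 0.21]
force: [0.3, -0.2, -0.2]
opening: 0.193
grip_force: 58.7
```

```bash
cat > st.py <<'E'
from h import *; from rig import robot
s=robot.sense(); P,C=cur(s); z=C.as_matrix()[:,2]; tip=P+.181*z; w=MOUTH-tip
print("t",s["t"],"depth mm",-w@AX*1000,"lat",(C.inv().apply(w-w@AX*AX)*1000).round(1),"axial N",-(s["force"]-[-.1,.1,-1.9])@AX,"force tool",C.inv().apply(s["force"]-[-.1,.1,-1.9]).round(2),"grip",s["opening"],s["grip_force"])
delta(s,P,TILT)
E
python3 st.py
```

```text
t 7.85 depth mm 99.82251392521337 lat [ 0.7  0.4 -0. ] axial N 1.181219409292303 force tool [-0.35  1.35 -1.18] grip 0.19343321629341131 58.74296969734132
offset cm [0. 0. 0.] twist [ 0.0005  0.0003 -0.0019]
```

>>> {"method": "servo_tool", "body": {"deltas": [{"offset": [0,0,0.1],"twist": [0,0,0]},{"offset": [0,0,0.2],"twist": [0,0,0]},{"offset": [0,0,0.3],"twist": [0,0,0]},{"offset": [0,0,0.4],"twist": [0,0,0]},{"offset": [0,0,0.5],"twist": [0,0,0]},{"offset": [0,0,0.6],"twist": [0,0,0]},{"offset": [0,0,0.6],"twist": [0,0,0]}]}}

```text
t: 8.55
tcp_pos: [0.4709, -0.1606, 0.2309]
tcp_rot: [0.215, 0.674, 0.675, 0.21]
force: [0.6, 0.2, -1.1]
opening: 0.196
grip_force: 58.7
```

```bash
python3 st.py
```

```text
t 8.55 depth mm 106.16115039850297 lat [ 0.6  0.8 -0. ] axial N 0.22621157493893337 force tool [ 0.13  1.03 -0.23] grip 0.19636445908711694 58.739008102566004
offset cm [0. 0. 0.] twist [ 0.      0.0001 -0.0022]
```

>>> {"method": "servo_tool", "body": {"deltas": [{"offset": [0,0,0.1],"twist": [0,0,0]},{"offset": [0,0,0.2],"twist": [0,0,0]},{"offset": [0,0,0.3],"twist": [0,0,0]},{"offset": [0,0,0.4],"twist": [0,0,0]},{"offset": [0,0,0.4],"twist": [0,0,0]}]}}

```text
t: 9.05
tcp_pos: [0.4733, -0.1607, 0.2276]
tcp_rot: [0.215, 0.674, 0.675, 0.21]
force: [-0.0, -0.1, -1.0]
opening: 0.194
grip_force: 58.7
```

```bash
python3 st.py
```

```text
t 9.05 depth mm 110.13625694200633 lat [ 0.7  0.7 -0. ] axial N 0.6599923746458128 force tool [-0.16  0.58 -0.66] grip 0.19419589465515152 58.73916266486049
offset cm [0. 0. 0.] twist [ 0.0001  0.0001 -0.0022]
```

No contact yet at 110 mm. Creeping on.

>>> {"method": "servo_tool", "body": {"deltas": [{"offset": [0,0,0.1],"twist": [0,0,0]},{"offset": [0,0,0.2],"twist": [0,0,0]},{"offset": [0,0,0.3],"twist": [0,0,0]},{"offset": [0,0,0.4],"twist": [0,0,0]},{"offset": [0,0,0.5],"twist": [0,0,0]},{"offset": [0,0,0.5],"twist": [0,0,0]}]}}

```text
t: 9.65
tcp_pos: [0.4762, -0.1608, 0.2236]
tcp_rot: [0.215, 0.674, 0.674, 0.21]
force: [-2.0, 0.3, 0.3]
opening: 0.193
grip_force: 58.9
```

```bash
python3 st.py
```

```text
t 9.65 depth mm 115.08265717666917 lat [ 0.8  0.6 -0. ] axial N 2.8749993026391842 force tool [ 0.15 -0.26 -2.88] grip 0.1930985402177461 58.885883409529924
offset cm [0. 0. 0.] twist [ 0.0003  0.0003 -0.0022]
```

Contact at about 114 mm. I'll press 3 mm more and hold.

>>> {"method": "servo_tool", "body": {"deltas": [{"offset": [0,0,0.1],"twist": [0,0,0]},{"offset": [0,0,0.2],"twist": [0,0,0]},{"offset": [0,0,0.3],"twist": [0,0,0]},{"offset": [0,0,0.3],"twist": [0,0,0]},{"offset": [0,0,0.3],"twist": [0,0,0]}]}}

```text
t: 10.15
tcp_pos: [0.4779, -0.1608, 0.2212]
tcp_rot: [0.215, 0.674, 0.674, 0.21]
force: [-1.4, -0.4, 1.5]
opening: 0.196
grip_force: 59.1
```

```bash
for i in 1; do python3 st.py; done
```

```text
t 10.15 depth mm 118.01124187899468 lat [0.7 0.6 0. ] axial N 3.4643313337465047 force tool [-0.51  0.9  -3.46] grip 0.19595371567231726 59.05855681747198
offset cm [0. 0. 0.] twist [ 0.0003  0.0002 -0.0022]
```

>>> {"method": "servo_tool", "body": {"deltas": [{"offset": [0,0,0.1],"twist": [0,0,0]},{"offset": [0,0,0.2],"twist": [0,0,0]},{"offset": [0,0,0.3],"twist": [0,0,0]},{"offset": [0,0,0.3],"twist": [0,0,0]},{"offset": [0,0,0.3],"twist": [0,0,0]}]}}

```text
t: 10.65
tcp_pos: [0.4796, -0.1608, 0.2188]
tcp_rot: [0.215, 0.674, 0.674, 0.21]
force: [-2.6, 0.5, 3.2]
opening: 0.197
grip_force: 59.2
```

```bash
python3 st.py
```

```text
t 10.65 depth mm 121.01694448245958 lat [ 0.8  0.5 -0. ] axial N 5.604006738653967 force tool [ 0.35  0.84 -5.6 ] grip 0.19691165168125319 59.22930062748492
offset cm [0. 0. 0.] twist [ 0.0003  0.0003 -0.0022]
```

About 6 mm of give at 5.6 N. Now I'll draw back to about 38 mm depth.

>>> {"method": "servo_tool", "body": {"deltas": [{"offset": [0,0,-0.5],"twist": [0,0,0]},{"offset": [0,0,-2],"twist": [0,0,0]},{"offset": [0,0,-4],"twist": [0,0,0]},{"offset": [0,0,-6],"twist": [0,0,0]},{"offset": [0,0,-7.5],"twist": [0,0,0]},{"offset": [0,0,-8.3],"twist": [0,0,0]},{"offset": [0,0,-8.3],"twist": [0,0,0]},{"offset": [0,0,-8.3],"twist": [0,0,0]}]}}

```text
t: 11.45
tcp_pos: [0.4319, -0.1602, 0.2865]
tcp_rot: [0.215, 0.674, 0.674, 0.21]
force: [0.4, -0.5, -0.3]
opening: 0.191
grip_force: 58.8
```

```bash
python3 st.py
```

```text
t 11.45 depth mm 38.2249585988161 lat [ 0.7  0.8 -0. ] axial N 0.9829221733419612 force tool [-0.58  1.33 -0.98] grip 0.19128925748968323 58.807199243456125
offset cm [0. 0. 0.] twist [ 0.0002  0.0003 -0.0023]
```

>>> {"method": "servo_tool", "body": {"deltas": [{"offset": [0,0,0.5],"twist": [0,0,0]},{"offset": [0,0,2],"twist": [0,0,0]},{"offset": [0,0,4],"twist": [0,0,0]},{"offset": [0,0,5.5],"twist": [0,0,0]},{"offset": [0,0,6.8],"twist": [0,0,0]},{"offset": [0,0,7.4],"twist": [0,0,0]},{"offset": [0,0,7.6],"twist": [0,0,0]},{"offset": [0,0,7.8],"twist": [0,0,0]},{"offset": [0,0,8],"twist": [0,0,0]},{"offset": [0,0,8.2],"twist": [0,0,0]},{"offset": [0,0,8.3],"twist": [0,0,0]},{"offset": [0,0,8.3],"twist": [0,0,0]},{"offset": [0,0,8.3],"twist": [0,0,0]},{"offset": [0,0,8.3],"twist": [0,0,0]}]}}

```text
t: 12.85
tcp_pos: [0.4794, -0.1607, 0.2188]
tcp_rot: [0.215, 0.674, 0.675, 0.21]
force: [-5.2, 1.1, 1.1]
opening: 0.195
grip_force: 59.8
```

```bash
python3 st.py
```

```text
t 12.85 depth mm 120.89683710750083 lat [0.6 0.7 0. ] axial N 5.368729965380104 force tool [ 1.   -2.41 -5.37] grip 0.1948866757540546 59.795263800770044
offset cm [0. 0. 0.] twist [ 0.0002  0.0001 -0.002 ]
```

Second stroke pressed at 5.4 N. Next I'll draw back, then do the third stroke and its draw-back.

>>> {"method": "servo_tool", "body": {"deltas": [{"offset": [0,0,-0.5],"twist": [0,0,0]},{"offset": [0,0,-2],"twist": [0,0,0]},{"offset": [0,0,-4],"twist": [0,0,0]},{"offset": [0,0,-6],"twist": [0,0,0]},{"offset": [0,0,-7.5],"twist": [0,0,0]},{"offset": [0,0,-8.3],"twist": [0,0,0]},{"offset": [0,0,-8.3],"twist": [0,0,0]},{"offset": [0,0,-8.3],"twist": [0,0,0]}]}}

```text
t: 13.65
tcp_pos: [0.4321, -0.1604, 0.2868]
tcp_rot: [0.216, 0.674, 0.674, 0.21]
force: [-0.1, -0.2, -0.6]
opening: 0.196
grip_force: 58.8
```

>>> {"method": "servo_tool", "body": {"deltas": [{"offset": [0,0,0.5],"twist": [0,0,0]},{"offset": [0,0,2],"twist": [0,0,0]},{"offset": [0,0,4],"twist": [0,0,0]},{"offset": [0,0,5.5],"twist": [0,0,0]},{"offset": [0,0,6.8],"twist": [0,0,0]},{"offset": [0,0,7.4],"twist": [0,0,0]},{"offset": [0,0,7.6],"twist": [0,0,0]},{"offset": [0,0,7.8],"twist": [0,0,0]},{"offset": [0,0,8],"twist": [0,0,0]},{"offset": [0,0,8.2],"twist": [0,0,0]},{"offset": [0,0,8.3],"twist": [0,0,0]},{"offset": [0,0,8.3],"twist": [0,0,0]},{"offset": [0,0,8.3],"twist": [0,0,0]},{"offset": [0,0,8.3],"twist": [0,0,0]}]}}

```text
t: 15.05
tcp_pos: [0.4794, -0.1607, 0.2188]
tcp_rot: [0.215, 0.674, 0.675, 0.21]
force: [-5.3, 0.4, 1.4]
opening: 0.191
grip_force: 59.8
```

```bash
python3 st.py
```

```text
t 15.05 depth mm 120.89196019003398 lat [0.7 0.7 0. ] axial N 5.676024808060018 force tool [ 0.24 -2.39 -5.68] grip 0.19070769372798008 59.79124026373029
offset cm [0. 0. 0.] twist [ 0.0003  0.0002 -0.0021]
```

>>> {"method": "servo_tool", "body": {"deltas": [{"offset": [0,0,-0.5],"twist": [0,0,0]},{"offset": [0,0,-2],"twist": [0,0,0]},{"offset": [0,0,-4],"twist": [0,0,0]},{"offset": [0,0,-6],"twist": [0,0,0]},{"offset": [0,0,-7.5],"twist": [0,0,0]},{"offset": [0,0,-8.3],"twist": [0,0,0]},{"offset": [0,0,-8.3],"twist": [0,0,0]},{"offset": [0,0,-10],"twist": [0,0,0]},{"offset": [0,0,-12.5],"twist": [0,0,0]},{"offset": [0,0,-15],"twist": [0,0,0]},{"offset": [0,0,-17],"twist": [0,0,0]},{"offset": [0,0,-18],"twist": [0,0,0]},{"offset": [0,0,-18],"twist": [0,0,0]},{"offset": [0,0,-18],"twist": [0,0,0]}]}}

```text
t: 16.45
tcp_pos: [0.3764, -0.1595, 0.3653]
tcp_rot: [0.215, 0.674, 0.674, 0.21]
force: [-0.1, 0.7, -1.6]
opening: 0.192
grip_force: 58.8
```

```bash
python3 - <<'E'
from h import *; from rig import robot
s=robot.sense(); print(s["t"],s["force"],s["grip_force"],s["opening"])
delta(s,[.525,.228,.40],DOWN); delta(s,[.525,.228,.191],DOWN)
E
```

```text
16.45 [-0.09098498  0.71529864 -1.58545139] 58.84592268615961 0.1918911065035618
offset cm [38.76 14.24  5.41] twist [ 6.107e-01  7.300e-03 -1.000e-04]
offset cm [38.91  2.26 22.54] twist [ 6.107e-01  7.300e-03 -1.000e-04]
```

>>> {"method": "servo_tool", "body": {"deltas": [{"offset": [1,0.4,0.1],"twist": [0.016,0,0]},{"offset": [3.5,1.3,0.5],"twist": [0.055,0.001,0]},{"offset": [7,2.6,1],"twist": [0.11,0.001,0]},{"offset": [10.5,3.9,1.5],"twist": [0.165,0.002,0]},{"offset": [14,5.1,2],"twist": [0.22,0.003,0]},{"offset": [17.5,6.4,2.4],"twist": [0.275,0.003,0]},{"offset": [21,7.7,2.9],"twist": [0.33,0.004,0]},{"offset": [24.5,9,3.4],"twist": [0.385,0.005,0]},{"offset": [28,10.3,3.9],"twist": [0.44,0.005,0]},{"offset": [31.5,11.6,4.4],"twist": [0.495,0.006,0]},{"offset": [35,12.9,4.9],"twist": [0.55,0.007,0]},{"offset": [37.5,13.8,5.2],"twist": [0.59,0.007,0]},{"offset": [38.5,14.2,5.4],"twist": [0.607,0.007,0]},{"offset": [38.8,14.2,5.4],"twist": [0.611,0.007,0]},{"offset": [38.8,14.2,5.4],"twist": [0.611,0.007,0]},{"offset": [38.8,14.2,5.4],"twist": [0.611,0.007,0]}]}}

```text
t: 18.05
tcp_pos: [0.5237, 0.2276, 0.4004]
tcp_rot: [0.001, 0.707, 0.707, -0.0]
force: [-1.3, 0.1, -1.3]
opening: 0.193
grip_force: 58.8
```

```bash
python3 - <<'E'
from h import *; from rig import robot,vision
s=robot.sense(); delta(s,[.525,.228,.40],DOWN); delta(s,[.525,.228,.189],DOWN)
for n in("scene","top"):
    c=vision.camera(n); pickle.dump(c,open(n+"2.pkl","wb"))
c=load("scene2"); a=c["frame"][140:290,350:500]; b=load("top2")["frame"][140:240,180:280]
cv2.imwrite("pics/pot.png",np.hstack([cv2.resize(x,(400,400),interpolation=3) for x in(a,b)])[:,:,::-1])
P,C=cur(s); z=C.as_matrix()[:,2]; tip=P+.181*z; print("tip",tip)
def pr(c,X):
    q=c["T"][:3,:3].T@(X-c["T"][:3,3]); return np.array([c["cx"]+c["fx"]*q[0]/q[2],c["cy"]+c["fy"]*q[1]/q[2]])
for n,x0,y0,k,ox in(("scene2",350,140,400/150,0),("top2",180,140,4,400)):
    c=load(n); f=lambda X:((pr(c,np.array(X))-[x0,y0]+.5)*k+[ox,0]).round(1)
    print(n,"tip",f(tip),"head20",f(tip-.02*z),"head40",f(tip-.04*z),"stem100",f(tip-.1*z),"potrim",f([.525,.228,.075]),"potfoot",f([.525,.228,0]))
E
```

```text
offset cm [0.04 0.13 0.04] twist [ 0.0004  0.0012 -0.0002]
offset cm [ 0.07  0.12 21.14] twist [ 0.0004  0.0012 -0.0002]
tip [0.52378333 0.22737638 0.21937534]
scene2 tip [247.6 139.5] head20 [253.8 119.6] head40 [260.3  99. ] stem100 [281.4  32. ] potrim [210.2 264.3] potfoot [193.2 318.1]
top2 tip [540.6 172.4] head20 [531.6 162.6] head40 [522.3 152.3] stem100 [491.7 118.5] potrim [594.1 231.1] potfoot [617.2 256.8]
```

View pics/pot.png

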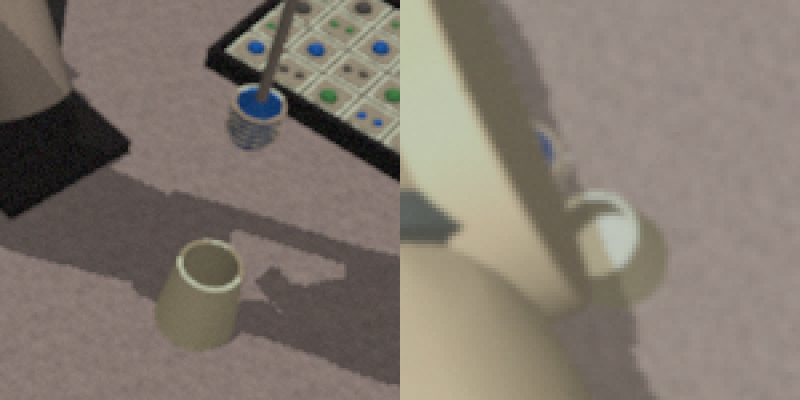

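The left half shows the pot mouth at (210,266), matching the prediction (210,264), with the upright head above it at (259,105), so the grip has not shifted. In the right half the arm partly hides the pot. I'll lower to just above the floor, aiming at the xy where the brush was picked up.

>>> {"method": "servo_tool", "body": {"deltas": [{"offset": [0.02,0.18,1],"twist": [0,0.001,0]},{"offset": [0.02,0.18,3],"twist": [0,0.001,0]},{"offset": [0.02,0.18,6],"twist": [0,0.001,0]},{"offset": [0.02,0.18,9],"twist": [0,0.001,0]},{"offset": [0.02,0.18,12],"twist": [0,0.001,0]},{"offset": [0.02,0.18,13.5],"twist": [0,0.001,0]},{"offset": [0.02,0.18,14.5],"twist": [0,0.001,0]},{"offset": [0.02,0.18,15.5],"twist": [0,0.001,0]},{"offset": [0.02,0.18,16.5],"twist": [0,0.001,0]},{"offset": [0.02,0.18,17],"twist": [0,0.001,0]},{"offset": [0.02,0.18,17],"twist": [0,0.001,0]},{"offset": [0.02,0.18,17],"twist": [0,0.001,0]}]}}

```text
t: 19.35
tcp_pos: [0.5264, 0.2287, 0.231]
tcp_rot: [0.0, 0.707, 0.707, 0.0]
force: [-0.7, -0.1, -0.6]
opening: 0.192
grip_force: 58.8
```

>>> {"method": "servo_tool", "body": {"deltas": [{"offset": [0,0,0.8],"twist": [0,0,0]},{"offset": [0,0,1.6],"twist": [0,0,0]},{"offset": [0,0,2.4],"twist": [0,0,0]},{"offset": [0,0,3.2],"twist": [0,0,0]},{"offset": [0,0,3.8],"twist": [0,0,0]},{"offset": [0,0,4],"twist": [0,0,0]},{"offset": [0,0,4],"twist": [0,0,0]},{"offset": [0,0,4],"twist": [0,0,0]}]}}

```text
t: 20.15
tcp_pos: [0.5263, 0.2287, 0.1908]
tcp_rot: [0.0, 0.707, 0.707, 0.0]
force: [-0.0, -0.2, -1.5]
opening: 0.194
grip_force: 58.8
```

>>> {"method": "servo_tool", "body": {"deltas": [{"offset": [0,0,0.1],"twist": [0,0,0]},{"offset": [0,0,0.2],"twist": [0,0,0]},{"offset": [0,0,0.3],"twist": [0,0,0]},{"offset": [0,0,0.4],"twist": [0,0,0]},{"offset": [0,0,0.4],"twist": [0,0,0]}]}}

```text
t: 20.65
tcp_pos: [0.5262, 0.2286, 0.1867]
tcp_rot: [0.0, 0.707, 0.707, 0.0]
force: [-0.1, 0.3, -0.6]
opening: 0.197
grip_force: 58.9
```

>>> {"method": "servo_tool", "body": {"deltas": [{"offset": [0,0,0.05],"twist": [0,0,0]},{"offset": [0,0,0.1],"twist": [0,0,0]},{"offset": [0,0,0.1],"twist": [0,0,0]},{"offset": [0,0,0.1],"twist": [0,0,0]}]}}

```text
t: 21.05
tcp_pos: [0.5266, 0.2288, 0.1866]
tcp_rot: [0.0, 0.707, 0.707, 0.001]
force: [-1.3, -0.9, 8.4]
opening: 0.195
grip_force: 59.9
```

The tip is on the pot floor. I'll ease off slightly, then open gradually.

>>> {"method": "servo_tool", "body": {"deltas": [{"offset": [0,0,-0.05],"twist": [0,0,0]},{"offset": [0,0,-0.05],"twist": [0,0,0]},{"offset": [0,0,-0.05],"twist": [0,0,0]},{"offset": [0,0,-0.05],"twist": [0,0,0]}], "fingers": 0.35}}

```text
t: 21.45
tcp_pos: [0.526, 0.2285, 0.1859]
tcp_rot: [-0.0, 0.707, 0.707, 0.0]
force: [-0.5, 1.2, -0.0]
opening: 0.35
grip_force: 0.0
```

>>> {"method": "servo_tool", "body": {"deltas": [{"offset": [0,0,0],"twist": [0,0,0]},{"offset": [0,0,0],"twist": [0,0,0]},{"offset": [0,0,0],"twist": [0,0,0]},{"offset": [0,0,0],"twist": [0,0,0]},{"offset": [0,0,0],"twist": [0,0,0]},{"offset": [0,0,0],"twist": [0,0,0]},{"offset": [0,0,0],"twist": [0,0,0]},{"offset": [0,0,0],"twist": [0,0,0]}], "fingers": 1}}

```text
t: 22.25
tcp_pos: [0.5261, 0.2286, 0.1861]
tcp_rot: [0.0, 0.707, 0.707, 0.0]
force: [0.4, -0.2, -0.8]
opening: 1.002
grip_force: 0.0
```

>>> {"method": "servo_tool", "body": {"deltas": [{"offset": [0,0,-1],"twist": [0,0,0]},{"offset": [0,0,-3],"twist": [0,0,0]},{"offset": [0,0,-5.5],"twist": [0,0,0]},{"offset": [0,0,-8],"twist": [0,0,0]},{"offset": [0,0,-10.5],"twist": [0,0,0]},{"offset": [0,0,-13],"twist": [0,0,0]},{"offset": [0,0,-15],"twist": [0,0,0]},{"offset": [0,0,-16],"twist": [0,0,0]},{"offset": [0,0,-16],"twist": [0,0,0]},{"offset": [0,0,-16],"twist": [0,0,0]},{"offset": [0,0,-16],"twist": [0,0,0]}]}}

```text
t: 23.35
tcp_pos: [0.5255, 0.2283, 0.3448]
tcp_rot: [-0.0, 0.707, 0.707, -0.001]
force: [0.1, -0.6, -0.4]
opening: 1.0
grip_force: 0.0
```

```bash
python3 - <<'E'
from h import *; from rig import robot,vision
c=vision.camera("scene"); cv2.imwrite("pics/end.png",c["frame"][:,:,::-1]); s=robot.sense(); print(s["t"],s["force"],s["tcp_pos"])
E
```

```text
23.4 [-0.05770594  0.18828602 -0.45192342] [0.52557263 0.22830659 0.34481124]
```

View pics/end.png

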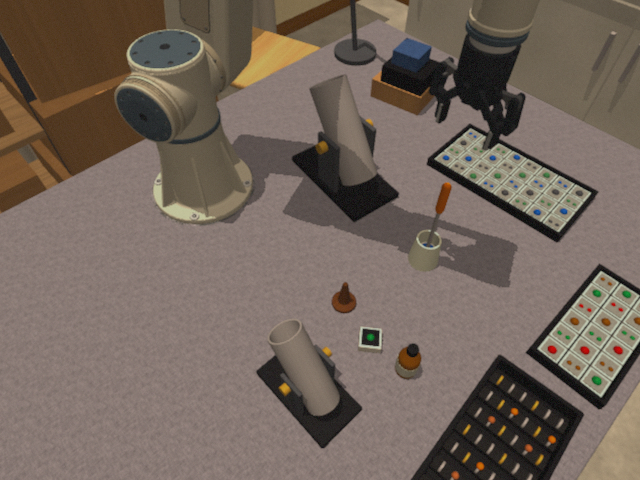

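The brush stands in its pot at (430,240), upright as at the start. The gripper is clear above it, and the cone (344,298), gem box (370,339) and bottle (409,360) have not moved.

```bash
python3 -c "
from rig import robot
print(robot.hand_in())"
```

```text
the job is handed in; nothing more can be done
None
```

I finished the job and handed it in at about 23 s, but the hand-in returned no verdict: three strokes of roughly 6 mm strainer give each (5.4–5.7 N), the brush is released upright in its pot, and the cone, gem box and bottle look unmoved.

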